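Push a sample carrier home through the L-shaped slot of an analyser's infeed deck

ROBOT

A 6-joint arm with a two-finger parallel gripper is mounted at the origin on the work surface. World frame = base frame: x ahead of the robot, y to its left, z up, the work surface at z = 0. Lengths are in m, angles in rad, forces in N, time in s.
With the tool pointing down it reaches from about 0.275 to 0.775 m from the base axis. Payload 14.6 kg.
Tool frame: the origin (TCP) lies between the finger pads, 19 mm behind the fingertips; this is the grasp point; z points along the fingers, y is the line along which they close (so a half turn about z gives the same grasp; the last joint's range is limited). The gripper opens to 85 mm and grips with 20 to 120 N. Pads are 22 mm wide; open, the fingers measure 114 mm over their backs; the gripper's body (76 mm by 85 mm) begins 54 mm behind the grasp point. The pads swing forward as they close: fully open they stand 13 mm farther back than shut.
Start: joints at [-1.288, 0.263, -0.048, 1.259, 0, 1.415], TCP at [0.223, -0.475, 0.25] pointing down, gripper open.
Joint ranges: [-2.65, 2.65], [-0.89, 1.7], [-1.18, 1.37], [-2.13, 2.11], [-1.35, 1.29], [-3.14, 3.14]. Speed limits (rad/s): [1.89, 1.89, 2.57, 2.79, 3.14, 3.14].

INTERFACE

Orientations are given as a rotation vector (axis times angle).
In Python, from cell import ctrl gives the robot as it stands.
- The arm moves only by the tool apply_moves, never from a script. Its argument "series" is a list of rows, each an object with "jaw": the closure, from -1 (fully open) to 1 (shut); "slide": the shift along the tool's x, y, z in mm, a list of three; "rotation": the turn, a rotation vector about the tool's x, y, z in rad, a list of three. A call has 1 to 12 rows; each row is the pose to reach, as a shift and turn from the pose commanded when the call began, along the tool's axes at that moment; what a row does not reach only later rows make up. A row lasts 1/12 s, in which the tool goes at most 41.7 mm and 7.16 degrees, less where a joint would pass 70% of its speed; a pose out of reach is approached as far as the arm can. A call with a gripper value outside its range is refused whole. The fingers move at their own pace and stop on an object; "squeeze" is the grip in N (left out, the last holds). Time passes only in rows, so rows that repeat a pose let the fingers close. It gives the time, the measured TCP pose, the force, the opening and the grip force at its end, in the units of the state.
- ctrl.get_obs(): the state, without advancing time (a new reading comes with each control period).
- ctrl.grab_frame(name): name is "scene" or "top"; returns the picture (420x560x3 uint8, blue, green, red); there is no depth.
- ctrl.calibration(name): a dict with "camera_matrix" (3x3 intrinsics, pixels), "k1" (the pictures are not rectified: a ray, as slopes to the right and down, at radius r is drawn at 1 + k1 r^2 times it, then the intrinsics apply), "R" (3x3) and "t" (3): a world point X has camera coordinates R X + t. Camera axes: x right, y down, z forward; pixel columns grow to the right and rows downward; lengths in m; the calibration is good to about 2 mm. A picture is of the moment at which its call begins. calibration takes no time and is no camera call.
- ctrl.hand_in(): hands the job in; it is judged then, once.
The state is a dict: "time": time; "q": joint angles; "qd": joint speeds; "tau": joint torques, N m; "tcp_pos": TCP position; "orientation": TCP orientation; "contact_force": force on the tool from outside, world axes, zero at the start; "ft_torque": the same for the moment, N m; "grip_width": opening from 0.0 (shut) to 1.0 (fully open); "gripper_force": force on a finger pad.
Only numpy, scipy, OpenCV 4.12 (cv2) and the standard library are available. Lean on these libraries where they do the work, as an engineer would, in place of code of your own. Each camera call takes 0.05 s, during which the arm holds its last target. There are 200 camera calls.

TASK

With the fingertips, push the blue sample carrier along the slot in the beige deck: first away to the corner of the L, then sideways along the other leg until it sits fully home at the slot's end, in front of the grey reader. Do not touch the tube on it, do not take it between the fingers, and keep it standing flat on the deck with its guide pin in the slot. Leave everything else where it stands, and finish with the gripper clear.

Things in the scene. Friction and masses are not known exactly. Their poses are not given: they have to be found in the camera images.
- carrier: loose sample carrier, 0.1 kg: round blue puck 56 mm wide, 26 mm high, standing on the deck's top; a guide pin 10 mm thick reaches 12 mm down from its middle into the slot; on it stands a short white tube with red cap (17 mm wide), top 50 mm above the deck. Origin: centre of the puck's underside, on the pin's axis, z up; yaw is free. Only light friction (about 1 N) holds it
- tube: the short white tube with red cap fixed upright on the carrier's middle, 24 mm high. Origin: centre of its foot, 26 mm above the deck. Not to be touched
- deck: fixed beige infeed deck, x -120 to 120, y -120 to 150 mm from its origin on the table, top 36 mm high. Its x points roughly away from the robot, y to the robot's left. In its top an L-shaped slot, 14 mm wide, 18 deep, black floor: first leg along +x, second along +y, both ending in solid walls. Grey reader block at x 0 to 100, y 102 to 148, 54 mm above the top, 4 mm clear of the carrier when home
- slot_start (a point): point on the deck's top face where the pin's axis is at the near end of the first leg (deck x -80, y -50 mm). The carrier starts 2 to 50 mm beyond it along the first leg
- slot_corner (a point): point on the deck's top face where the two legs' centre lines cross (deck x 50, y -50 mm); pushed along the first leg, the pin stops against the far wall 2 mm past it
- slot_end (a point): point on the deck's top face where the pin's axis is when the pin touches the end wall of the second leg (deck x 50, y 70 mm), 120 mm from the corner: the carrier is home there
- spare_holder: loose grey holder 44 mm in diameter with a green-capped tube, 58 mm high, on the deck inside the L (about deck x -65, y 90 mm). Leave alone. Origin under its middle
- jar: loose white jar with yellow lid, 56 mm in diameter, 85 mm high, on the table beside the deck at about deck x 30, y -190 mm. Leave alone. Origin under its middle
- reagent: loose amber bottle, 60 mm in diameter, 120 mm high, on the table beside the deck at about deck x -50, y 220 mm. Leave alone. Origin under its middle
- tube_rack: loose white rack of capped tubes, 60 x 130 x 84 mm, on the table far to the left. Leave alone. Origin under its middle
- tip_box: loose green tip box, 85 x 120 x 66 mm, on the table far to the left. Leave alone. Origin under its middle
- tub: loose clear open tub, 130 x 170 x 55 mm, on the table far to the right. Leave alone. Origin under its middle
Mind the look-alikes: they are no part of the job. Several things have the shape of the carrier; the one meant has the colours described above.

How it is judged:
On the way, in this order (a step that is already met when the one before it is completed fails the run):
1. the carrier has reached the corner of the slot (horizontal distance between carrier and slot_corner below 0.008 m).
2. the carrier is home at the end of the second leg (horizontal distance between carrier and slot_end below 0.006 m), for 0.2 s.
At the end, for the whole second after the job is handed in: the carrier stands flat on the deck (within 3 mm of the top face, tilt under 0.08 rad), at rest, its axis within 6 mm of the slot's end point, and every other loose thing is within 20 mm of where it began and upright (horizontal distance between carrier and slot_end below 0.006 m and z of carrier in the frame of deck between 0.033 and 0.039 m and angle between carrier's own z axis and vertical below 0.08 rad and linear speed of carrier below 0.01 m/s and not (distance of any of spare_holder, jar, reagent, tube_rack, tip_box, tub from where it was at the start of the episode above 0.02 m or angle between any of spare_holder, jar, reagent, tube_rack, tip_box, tub's own z axis and vertical above 0.3 rad)); the robot touches nothing.
It fails at once if the carrier is lifted more than 6 mm off the deck (z of carrier in the frame of deck above 0.042 m).
It fails at once if the carrier is tipped by more than 0.3 rad (angle between carrier's own z axis and vertical above 0.3 rad).
It fails at once if the robot touches the tube (more than 1 N) (contact force between any of the fingers, the arm and tube above 1 N).
It fails at once if the carrier is taken between the fingers (the TCP comes within 15 mm of the carrier's axis, lower than 50 mm above its underside) (horizontal distance between the grasp point and carrier below 0.015 m and z of the grasp point in the frame of carrier below 0.05 m).
It fails at once if another loose thing is moved more than 20 mm or tipped over (distance of any of spare_holder, jar, reagent, tube_rack, tip_box, tub from where it was at the start of the episode above 0.02 m or angle between any of spare_holder, jar, reagent, tube_rack, tip_box, tub's own z axis and vertical above 0.3 rad).
It also fails if it takes over 51 s, if anything falls off the work surface, if the arm or the gripper's body presses on something with over 40 N, if the wrist force passes 120 N, or if a joint passes its speed limit or range.

## Working session

There is one attempt and no reset: what is moved stays moved. The work goes in short steps, Python scripts to look and compute and a tool call to move; the robot and the scene stay as the last step left them, time stands still between calls to the robot, and variables do not carry over. Pictures are saved under pics/ and viewed, at most 10 in all, crops included, and the job is handed in when it is done.

Besides the shell and the picture viewer there is one more tool, called after "Request:" as name(argument=value, ...), one argument or row to a line, values as JSON. apply_moves: Moves the arm, as the interface text tells. Its arguments: {"type":"object","properties":{"series":{"type":"array"},"squeeze":{"type":"number"}},"required":["series"]}

```bash
mkdir -p pics
cat > h.py <<'E'
import numpy as np, cv2
from cell import ctrl
def px2w(name,uv,z):
    c=ctrl.calibration(name);K=np.array(c["camera_matrix"]);R=np.array(c["R"]);t=np.array(c["t"])
    d=(np.array(uv,float)-K[:2,2])/[K[0,0],K[1,1]]
    s=d.copy()
    for _ in range(20): s=d/(1+c["k1"]*(s@s))
    o=-R.T@t; r=R.T@np.array([*s,1]); return o+r*(z-o[2])/r[2]
def w2px(name,X):
    c=ctrl.calibration(name);K=np.array(c["camera_matrix"]);p=np.array(c["R"])@np.array(X)+np.array(c["t"])
    s=p[:2]/p[2]; s=s*(1+c["k1"]*(s@s)); return K[:2,:2]@s+K[:2,2]
E
python3 - <<'E'
from h import *
for n in("top","scene"):
    cv2.imwrite(f"pics/{n}0.png",ctrl.grab_frame(n))
    c=ctrl.calibration(n);print(n,-np.array(c["R"]).T@np.array(c["t"]),c["k1"])
o=ctrl.get_obs();print({k:np.round(v,3) for k,v in o.items()})
E
```

```text
top [0.26518977 0.0196564  1.47158051] -0.0006959367391331905
scene [ 1.66030979 -0.58731558  1.55753864] 0.0027183118631363746
{'time': np.float64(0.1), 'q': array([-1.288,  0.263, -0.049,  1.259,  0.   ,  1.416]), 'qd': array([ 0.001, -0.   ,  0.   , -0.   , -0.   ,  0.001]), 'tau': array([ 2.0000e-03, -6.3858e+01,  3.8507e+01,  1.0000e-02, -0.0000e+00,
        0.0000e+00]), 'tcp_pos': array([ 0.223, -0.475,  0.25 ]), 'orientation': array([-3.066, -0.682,  0.   ]), 'contact_force': array([ 0.499, -0.145, -0.524]), 'ft_torque': array([0.011, 0.023, 0.004]), 'gripper_force': np.float64(0.0), 'grip_width': np.float64(0.999)}
```

View pics/top0.png

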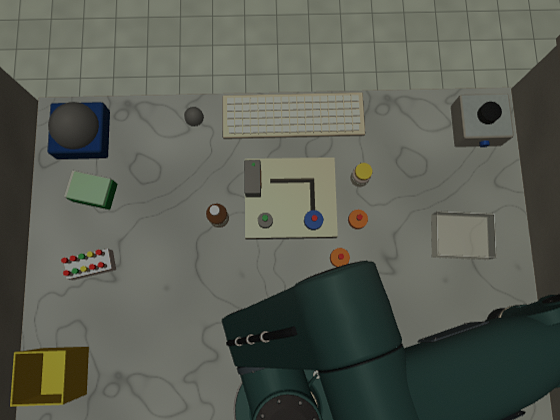

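View pics/scene0.png

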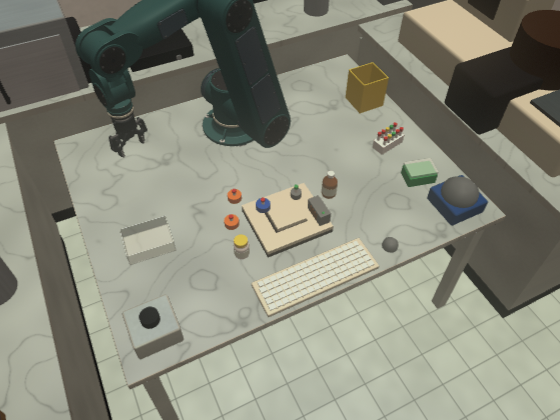

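Candidates in the top picture: the blue puck with red cap at (313,219), and two orange pucks with red caps at (358,219) and (340,257). The green-capped grey holder is at (265,219). The description fits only the blue one, so I'll take a close crop to check it.

Run:
```python
from h import *
im=cv2.imread("pics/top0.png")[145:270,230:380]
cv2.imwrite("pics/c0.png",cv2.resize(im,None,fx=4.8,fy=4.8,interpolation=cv2.INTER_CUBIC))
```

```text
(no output)
```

View pics/c0.png

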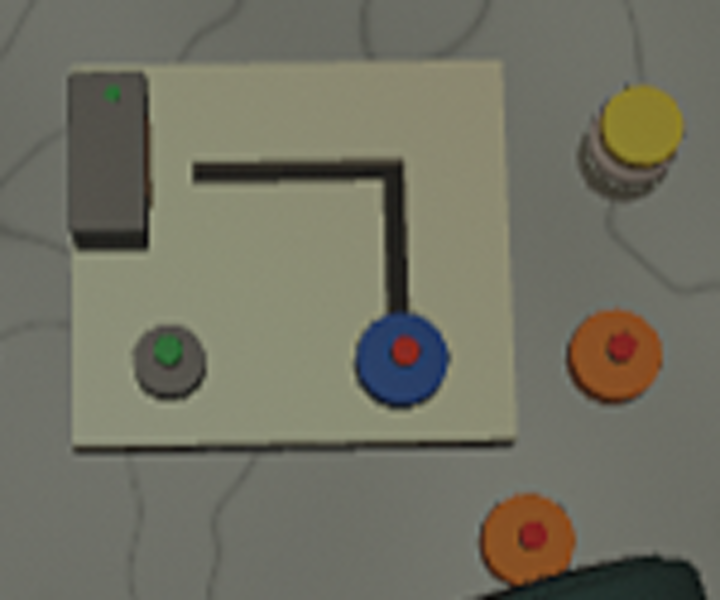

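The crop confirms it: the blue puck is centred at crop (402,360). The deck top corners are at (68,65), (502,61), (514,440) and (73,444), the slot's outer corner at (403,160), and the slot's end at (193,172).

```bash
cat >> h.py <<'E'
def fit(P,W):
    P=np.array(P,float);W=np.array(W);a=P.mean(0);b=W.mean(0)
    U,S,V=np.linalg.svd((P-a).T@(W-b));R=V.T@np.diag([1,np.linalg.det(V.T@U.T)])@U.T
    return R,b-R@a
E
python3 - <<'E'
from h import *
f=lambda u,v:((u+.5)/4.8-.5+230,(v+.5)/4.8-.5+145)
P=np.array([(120,150),(120,-120),(-120,-120),(-120,150),(57,-57),(50,75)])/1e3
uv=[(68,65),(502,61),(514,440),(73,444),(403,160),(193,172)]
W=np.array([px2w("top",f(*p),.036)[:2] for p in uv])
R,t=fit(P,W);print("origin",t,"yaw",np.arctan2(R[1,0],R[0,0]));print((P@R.T+t-W)*1e3)
for n,p in dict(start=(-80,-50),corner=(50,-50),end=(50,70)).items():
    print(n,R@np.array(p)/1e3+t)
for n,p,z in [("puck",(402,360),.062),("cap",(405,351),.086),("green",(168,350),.094),("orangeR",(615,356),.026),("orangeN",(528,540),.026),("jar",(642,125),.085)]:
    w=px2w("top",f(*p),z)[:2];print(n,w,"deck",R.T@(w-t)*1e3)
w=w2px("top",[*(R@np.array([.050,.070])+t),.036]);print(w)
E
```

```text
origin [ 0.59736681 -0.0475569 ] yaw -0.014507814056395242
[[-0.13105037 -1.51952034]
 [ 0.16732909  0.33603809]
 [ 0.18798722 -0.78178023]
 [-0.72524958  1.5620601 ]
 [ 0.62086209 -0.53179535]
 [-0.11987845  0.93499773]]
start [ 0.51664987 -0.09639105]
corner [ 0.64663619 -0.098277  ]
end [0.64837706 0.02171037]
puck [ 0.52191693 -0.09683981] deck [-74.72698367 -50.37230348]
cap [ 0.52289636 -0.09685207] deck [-73.74747413 -50.3703509 ]
green [0.52571873 0.04281073] deck [-72.95153141  89.31869376]
orangeR [ 0.52746222 -0.23127211] deck [ -67.23202482 -184.71000476]
orangeN [ 0.415451   -0.17171604] deck [-180.09545952 -126.78518376]
jar [ 0.65777672 -0.24565815] deck [  63.27746688 -197.20401852]
[271.17943405 180.4660568 ]
```

Request:
apply_moves(
  series=[
    {"jaw": 1,"slide": [372,-245,80],"rotation": [0,0,-1.35]},
    {"jaw": 1,"slide": [372,-245,80],"rotation": [0,0,-1.35]},
    {"jaw": 1,"slide": [372,-245,80],"rotation": [0,0,-1.35]},
    {"jaw": 1,"slide": [372,-245,80],"rotation": [0,0,-1.35]},
    {"jaw": 1,"slide": [372,-245,80],"rotation": [0,0,-1.35]},
    {"jaw": 1,"slide": [372,-245,80],"rotation": [0,0,-1.35]},
    {"jaw": 1,"slide": [372,-245,80],"rotation": [0,0,-1.35]},
    {"jaw": 1,"slide": [372,-245,80],"rotation": [0,0,-1.35]},
    {"jaw": 1,"slide": [372,-245,80],"rotation": [0,0,-1.35]},
    {"jaw": 1,"slide": [372,-245,80],"rotation": [0,0,-1.35]},
    {"jaw": 1,"slide": [372,-245,80],"rotation": [0,0,-1.35]},
    {"jaw": 1,"slide": [372,-245,80],"rotation": [0,0,-1.35]},
  ],
  squeeze=20,
)

```text
time: 1.1
tcp_pos: [0.4571, -0.0912, 0.1688]
orientation: [-1.953, -2.459, -0.001]
contact_force: [-0.3, 0.1, -0.5]
grip_width: -0.0
gripper_force: 0.0
```

```bash
cat >> h.py <<'E'
from scipy.spatial.transform import Rotation as Ro
DR,Dt=np.array([[np.cos(-.0145),-np.sin(-.0145)],[np.sin(-.0145),np.cos(-.0145)]]),np.array([.59737,-.04756])
def plan(dx,dy,z,yaw):
    "move to deck xy (mm), TCP world z (m), tool-x yaw in deck frame: prints slide mm, rotation"
    o=ctrl.get_obs();p=o["tcp_pos"];R=Ro.from_rotvec(o["orientation"])
    X=np.array([*(DR@np.array([dx,dy])/1e3+Dt),z])
    T=Ro.from_euler("z",yaw-.0145)*Ro.from_euler("x",np.pi)
    print("t",o["time"],"at deck",np.round(DR.T@(p[:2]-Dt)*1e3,1),"z",round(p[2],4),"F",np.round(o["contact_force"],1),"gw",round(float(o["grip_width"]),2),"q6",round(o["q"][5],2))
    print("slide",np.round(R.inv().apply(X-p)*1e3,1),"rot",np.round((R.inv()*T).as_rotvec(),3))
E
python3 -c "
from h import *
plan(-140,-50,.15,np.pi)"
```

```text
t 1.1 at deck [-139.6  -45.7] z 0.1688 F [-0.3  0.1 -0.5] gw -0.0 q6 0.97
slide [-4.1 -1.4 18.7] rot [ 1.000e-03 -2.000e-03 -1.328e+00]
```

Request:
apply_moves(
  series=[
    {"jaw": 1,"slide": [-4,-1,20],"rotation": [0,0,-1.33]},
    {"jaw": 1,"slide": [-4,-1,20],"rotation": [0,0,-1.33]},
    {"jaw": 1,"slide": [-4,-1,20],"rotation": [0,0,-1.33]},
    {"jaw": 1,"slide": [-4,-1,20],"rotation": [0,0,-1.33]},
    {"jaw": 1,"slide": [-4,-1,20],"rotation": [0,0,-1.33]},
    {"jaw": 1,"slide": [-4,-1,20],"rotation": [0,0,-1.33]},
    {"jaw": 1,"slide": [-4,-1,20],"rotation": [0,0,-1.33]},
    {"jaw": 1,"slide": [-4,-1,20],"rotation": [0,0,-1.33]},
    {"jaw": 1,"slide": [-4,-1,30],"rotation": [0,0,-1.33]},
    {"jaw": 1,"slide": [-4,-1,60],"rotation": [0,0,-1.33]},
    {"jaw": 1,"slide": [-4,-1,88],"rotation": [0,0,-1.33]},
    {"jaw": 1,"slide": [-4,-1,88],"rotation": [0,0,-1.33]},
  ],
)

```text
time: 2.1
tcp_pos: [0.4531, -0.0993, 0.0783]
orientation: [-0.032, -3.136, -0.003]
contact_force: [-1.4, 0.8, -1.2]
grip_width: -0.001
gripper_force: 0.0
```

```bash
python3 -c "
from h import *
plan(-140,-50,.064,np.pi)
im=ctrl.grab_frame('scene')
cv2.imwrite('pics/s1.png',cv2.resize(im[120:270,200:360],None,fx=4,fy=4,interpolation=cv2.INTER_CUBIC))"
```

```text
t 2.1 at deck [-143.5  -53.9] z 0.0783 F [-1.4  0.8 -1.2] gw -0.0 q6 -0.37
slide [-3.6  3.8 14.3] rot [ 0.002 -0.006 -0.006]
```

View pics/s1.png

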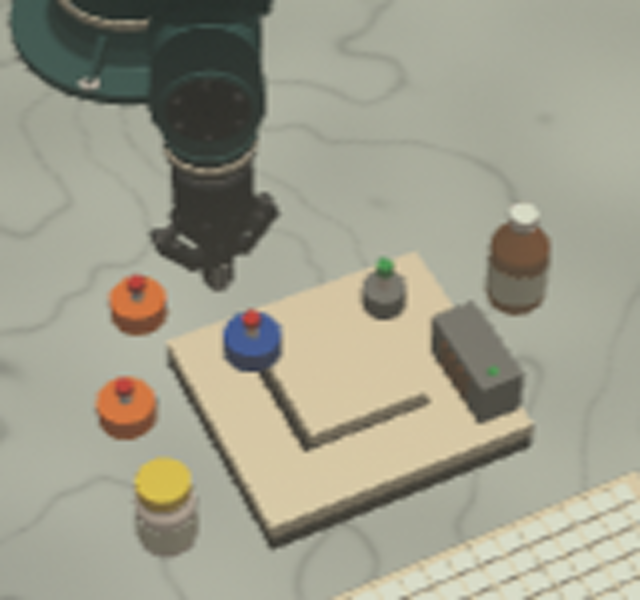

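Gripper shut with the knuckles spread along y, clear of the orange pucks. The fingertip bottom is at crop (218,287), and the carrier is at (252,341), not yet touched.

```bash
python3 -c "
from h import *
for z in(.078,.072,.059,.046): print(z,(w2px('scene',[.460,-.0993,z])-[200,120])*4)"
```

```text
0.078 [216.06716891 273.70123119]
0.072 [216.27968568 277.80176263]
0.059 [216.73674157 286.62086378]
0.046 [217.18920636 295.35159814]
```

Request:
apply_moves(
  series=[
    {"jaw": 1,"slide": [-3,4,17],"rotation": [0,0,0]},
    {"jaw": 1,"slide": [-3,4,17],"rotation": [0,0,0]},
    {"jaw": 1,"slide": [-15,4,17],"rotation": [0,0,0]},
    {"jaw": 1,"slide": [-24,4,17],"rotation": [0,0,0]},
    {"jaw": 1,"slide": [-30,4,17],"rotation": [0,0,0]},
    {"jaw": 1,"slide": [-36,4,17],"rotation": [0,0,0]},
    {"jaw": 1,"slide": [-42,4,17],"rotation": [0,0,0]},
    {"jaw": 1,"slide": [-48,4,17],"rotation": [0,0,0]},
    {"jaw": 1,"slide": [-54,4,17],"rotation": [0,0,0]},
    {"jaw": 1,"slide": [-60,4,17],"rotation": [0,0,0]},
    {"jaw": 1,"slide": [-60,4,17],"rotation": [0,0,0]},
  ],
)

```text
time: 3.07
tcp_pos: [0.5168, -0.0976, 0.065]
orientation: [0.037, 3.141, -0.0]
contact_force: [-0.6, 0.9, -0.3]
grip_width: -0.002
gripper_force: 0.0
```

```bash
cat >> h.py <<'E'
def cap():
    "deck position (mm) of the carrier from its blue blob in the top picture, checked against the size"
    im=ctrl.grab_frame('top');h=cv2.cvtColor(im[150:245,240:345],cv2.COLOR_BGR2HSV)
    m=cv2.inRange(h,(100,110,50),(130,255,255))
    n,l,s,c=cv2.connectedComponentsWithStats(m);i=1+np.argmax(s[1:,4]);pts=np.argwhere(l==i)[:,::-1].astype(np.float32)
    (x,y),r=cv2.minEnclosingCircle(pts)
    w=px2w('top',(x+240,y+150),.06)[:2];print("carrier deck",np.round(DR.T@(w-Dt)*1e3,1),"r px",round(r,1),"area",s[i,4])
    return im
E
python3 -c "
from h import *
plan(8,-50,.061,np.pi);cap()"
```

```text
t 3.0667 at deck [-79.8 -51.2] z 0.065 F [-0.6  0.9 -0.3] gw -0.0 q6 -0.32
slide [-87.8   2.    4.1] rot [-0.     0.001 -0.009]Traceback (most recent call last):
  File "<string>", line 3, in <module>
    plan(8,-50,.061,np.pi);cap()
                           ~~~^^
  File "h.py", line 29, in cap
    n,l,s,c=cv2.connectedComponentsWithStats(m);i=1+np.argmax(s[1:,4]);pts=np.argwhere(l==i)[:,::-1].astype(np.float32)
                                                    ~~~~~~~~~^^^^^^^^^
    return _wrapfunc(a, 'argmax', axis=axis, out=out, **kwds)
    return bound(*args, **kwds)
ValueError: attempt to get argmax of an empty sequence
```

```bash
python3 -c "
from h import *
im=ctrl.grab_frame('scene')
cv2.imwrite('pics/s2.png',cv2.resize(im[140:260,220:350],None,fx=5,fy=5,interpolation=cv2.INTER_CUBIC))"
```

```text
(no output)
```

View pics/s2.png

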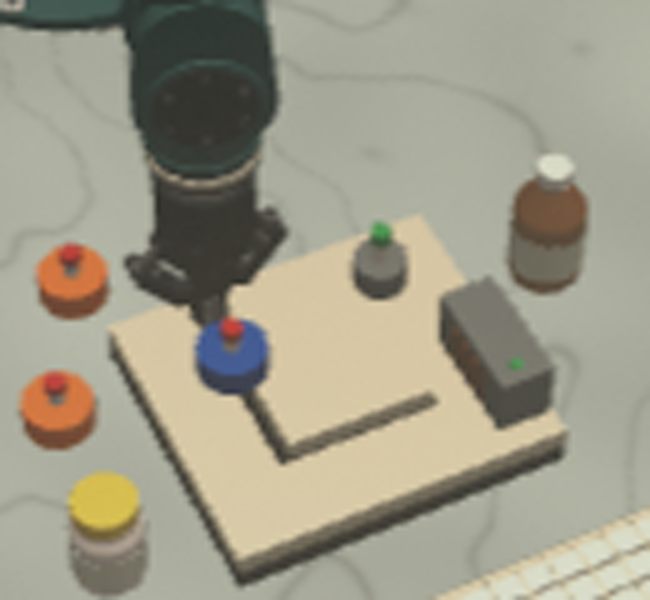

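The fingertips are behind the blue puck (crop (232,355)), which has moved flat along the slot. The neighbours haven't moved, so I'll keep pushing.

Request:
apply_moves(
  series=[
    {"jaw": 1,"slide": [-8,1,2],"rotation": [0,0,0]},
    {"jaw": 1,"slide": [-16,1,3],"rotation": [0,0,0]},
    {"jaw": 1,"slide": [-24,1,3],"rotation": [0,0,0]},
    {"jaw": 1,"slide": [-32,1,3],"rotation": [0,0,0]},
    {"jaw": 1,"slide": [-40,1,3],"rotation": [0,0,0]},
    {"jaw": 1,"slide": [-48,1,3],"rotation": [0,0,0]},
    {"jaw": 1,"slide": [-56,1,3],"rotation": [0,0,0]},
    {"jaw": 1,"slide": [-64,1,3],"rotation": [0,0,0]},
    {"jaw": 1,"slide": [-72,1,3],"rotation": [0,0,0]},
    {"jaw": 1,"slide": [-78,1,3],"rotation": [0,0,0]},
    {"jaw": 1,"slide": [-82,1,3],"rotation": [0,0,0]},
    {"jaw": 1,"slide": [-82,1,3],"rotation": [0,0,0]},
  ],
)

```text
time: 4.17
tcp_pos: [0.5984, -0.0984, 0.0619]
orientation: [0.037, 3.141, -0.0]
contact_force: [0.8, -0.5, -0.1]
grip_width: 0.002
gripper_force: 0.0
```

```bash
cat >> h.py <<'E'
def cap():
    "deck position (mm) of the carrier from its blue blob in the scene picture"
    im=ctrl.grab_frame('scene');y0,x0=160,225;h=cv2.cvtColor(im[y0:260,x0:345],cv2.COLOR_BGR2HSV)
    m=cv2.inRange(h,(105,110,40),(130,255,255))
    n,l,s,c=cv2.connectedComponentsWithStats(m);i=1+np.argmax(s[1:,4]);b=s[i]
    w=px2w('scene',(x0+b[0]+b[2]/2-.5,y0+b[1]+b[3]/2-.5),.049)[:2];print("carrier deck",np.round(DR.T@(w-Dt)*1e3,1),"box",b)
    return im
E
python3 -c "
from h import *
plan(12,-50,.061,np.pi);cap()"
```

```text
t 4.1667 at deck [  1.8 -50.9] z 0.0619 F [ 0.8 -0.5 -0.1] gw 0.0 q6 -0.27
slide [-10.2   1.    0.9] rot [-0.     0.    -0.009]
carrier deck [ 37.2 -46. ] box [44 60 13 11 90]
```

Request:
apply_moves(
  series=[
    {"jaw": 1,"slide": [-3,1,1],"rotation": [0,0,0]},
    {"jaw": 1,"slide": [-6,1,1],"rotation": [0,0,0]},
    {"jaw": 1,"slide": [-8,1,1],"rotation": [0,0,0]},
    {"jaw": 1,"slide": [-10,1,1],"rotation": [0,0,0]},
    {"jaw": 1,"slide": [-10,1,1],"rotation": [0,0,0]},
  ],
)

```text
time: 4.63
tcp_pos: [0.608, -0.0977, 0.061]
orientation: [0.037, 3.141, -0.0]
contact_force: [0.1, -0.9, 0.6]
grip_width: -0.002
gripper_force: 0.0
```

```bash
python3 -c "
from h import *
plan(12,-50,.061,np.pi);im=cap()
cv2.imwrite('pics/s3.png',cv2.resize(im[150:250,235:345],None,fx=6,fy=6,interpolation=cv2.INTER_CUBIC))"
```

```text
t 4.6333 at deck [ 11.3 -50. ] z 0.061 F [ 0.1 -0.9  0.6] gw -0.0 q6 -0.27
slide [-0.7 -0.  -0. ] rot [-0.     0.    -0.009]
carrier deck [ 47.1 -46.6] box [45 62 13 11 93]
```

View pics/s3.png

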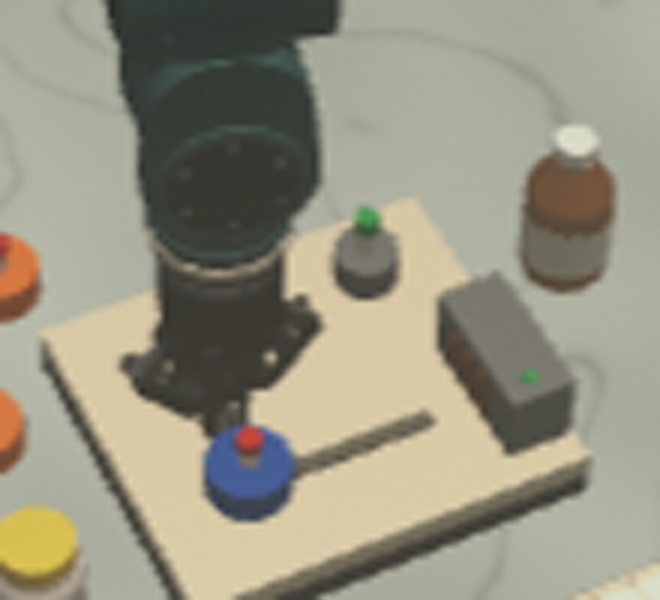

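Blue puck at crop (250,470), at the corner with its second leg open. I'll nudge it until the wall shows in the force.

Request:
apply_moves(
  series=[
    {"jaw": 1,"slide": [-1,0,0],"rotation": [0,0,0]},
    {"jaw": 1,"slide": [-2,0,0],"rotation": [0,0,0]},
    {"jaw": 1,"slide": [-2,0,0],"rotation": [0,0,0]},
    {"jaw": 1,"slide": [-2,0,0],"rotation": [0,0,0]},
  ],
)

```text
time: 5.02
tcp_pos: [0.6097, -0.0977, 0.061]
orientation: [0.038, 3.141, -0.0]
contact_force: [0.0, 0.7, -0.7]
grip_width: 0.002
gripper_force: 0.0
```

```bash
python3 -c "
from h import *
plan(12,-50,.061,np.pi);cap()"
```

```text
t 5.0167 at deck [ 13. -50.] z 0.061 F [ 0.   0.7 -0.7] gw 0.0 q6 -0.27
slide [ 1. -0.  0.] rot [-0.     0.    -0.009]
carrier deck [ 47.9 -44.9] box [45 62 14 11 94]
```

Request:
apply_moves(
  series=[
    {"jaw": 1,"slide": [-1,0,0],"rotation": [0,0,0]},
    {"jaw": 1,"slide": [-2,0,0],"rotation": [0,0,0]},
    {"jaw": 1,"slide": [-2,0,0],"rotation": [0,0,0]},
  ],
)

```text
time: 5.32
tcp_pos: [0.6113, -0.0977, 0.0609]
orientation: [-0.037, -3.141, 0.0]
contact_force: [-3.0, -0.3, 3.0]
grip_width: -0.001
gripper_force: 1.9
```

```bash
python3 -c "
from h import *
plan(12,-50,.061,np.pi);cap()"
```

```text
t 5.3167 at deck [ 14.6 -49.9] z 0.0609 F [-3.  -0.3  3. ] gw -0.0 q6 -0.27
slide [ 2.6 -0.1 -0.1] rot [-0.    -0.001 -0.009]
carrier deck [ 52.1 -46.9] box [45 63 14 11 92]
```

The wall registers at the corner (−3 N in x), so the carrier is at the corner. Now back off, rise, and go round.

Request:
apply_moves(
  series=[
    {"jaw": 1,"slide": [15,0,0],"rotation": [0,0,0]},
    {"jaw": 1,"slide": [35,0,0],"rotation": [0,0,0]},
    {"jaw": 1,"slide": [35,0,-30],"rotation": [0,0,0]},
    {"jaw": 1,"slide": [35,0,-60],"rotation": [0,0,0]},
    {"jaw": 1,"slide": [35,0,-85],"rotation": [0,0,0]},
    {"jaw": 1,"slide": [35,0,-85],"rotation": [0,0,0]},
    {"jaw": 1,"slide": [35,0,-85],"rotation": [0,0,0]},
  ],
)

```text
time: 5.95
tcp_pos: [0.5776, -0.0971, 0.1472]
orientation: [0.037, 3.138, -0.001]
contact_force: [-0.1, 0.0, -0.4]
grip_width: -0.005
gripper_force: 0.0
```

```bash
python3 -c "
from h import *
plan(51,-118,.146,np.pi/2);cap()"
```

```text
t 5.95 at deck [-19.1 -49.8] z 0.1472 F [-0.1  0.  -0.4] gw -0.0 q6 -0.28
slide [-70.7 -67.5   1.5] rot [0.002 0.003 1.562]
carrier deck [ 50.  -45.9] box [45 63 14 10 88]
```

Request:
apply_moves(
  series=[
    {"jaw": 1,"slide": [0,-40,0],"rotation": [0,0,1.56]},
    {"jaw": 1,"slide": [0,-68,0],"rotation": [0,0,1.56]},
    {"jaw": 1,"slide": [-35,-68,0],"rotation": [0,0,1.56]},
    {"jaw": 1,"slide": [-71,-68,0],"rotation": [0,0,1.56]},
    {"jaw": 1,"slide": [-71,-68,0],"rotation": [0,0,1.56]},
    {"jaw": 1,"slide": [-71,-68,0],"rotation": [0,0,1.56]},
    {"jaw": 1,"slide": [-71,-68,0],"rotation": [0,0,1.56]},
    {"jaw": 1,"slide": [-71,-68,0],"rotation": [0,0,1.56]},
    {"jaw": 1,"slide": [-71,-68,0],"rotation": [0,0,1.56]},
    {"jaw": 1,"slide": [-71,-68,0],"rotation": [0,0,1.56]},
    {"jaw": 1,"slide": [-71,-68,0],"rotation": [0,0,1.56]},
    {"jaw": 1,"slide": [-71,-68,0],"rotation": [0,0,1.56]},
  ],
)

```text
time: 7.0
tcp_pos: [0.6456, -0.1664, 0.1443]
orientation: [-2.174, -2.265, 0.001]
contact_force: [-0.3, 0.3, -0.6]
grip_width: 0.002
gripper_force: 0.0
```

```bash
python3 -c "
from h import *
plan(51,-118,.061,np.pi/2)"
```

```text
t 7.0 at deck [  49.9 -118.1] z 0.1443 F [-0.3  0.3 -0.6] gw 0.0 q6 1.16
slide [-0.   1.2 83.3] rot [-0.002 -0.001  0.055]
```

Request:
apply_moves(
  series=[
    {"jaw": 1,"slide": [0,1,30],"rotation": [0,0,0.02]},
    {"jaw": 1,"slide": [0,1,60],"rotation": [0,0,0.02]},
    {"jaw": 1,"slide": [0,1,75],"rotation": [0,0,0.02]},
    {"jaw": 1,"slide": [0,1,83],"rotation": [0,0,0.02]},
    {"jaw": 1,"slide": [0,1,83],"rotation": [0,0,0.02]},
    {"jaw": 1,"slide": [0,1,83],"rotation": [0,0,0.02]},
    {"jaw": 1,"slide": [0,1,83],"rotation": [0,0,0.02]},
  ],
)

```text
time: 7.58
tcp_pos: [0.6475, -0.1667, 0.0639]
orientation: [2.19, 2.25, 0.001]
contact_force: [0.3, -0.1, -0.3]
grip_width: -0.001
gripper_force: 0.0
```

```bash
python3 -c "
from h import *
plan(51,20,.061,np.pi/2);im=cap()
cv2.imwrite('pics/s4.png',cv2.resize(im[150:250,225:335],None,fx=6,fy=6,interpolation=cv2.INTER_CUBIC))"
```

```text
t 7.5833 at deck [  51.9 -118.4] z 0.0639 F [ 0.3 -0.1 -0.3] gw -0.0 q6 1.17
slide [138.4   4.8   2.9] rot [0.001 0.    0.042]
carrier deck [ 52.1 -46.9] box [45 63 14 11 94]
```

View pics/s4.png

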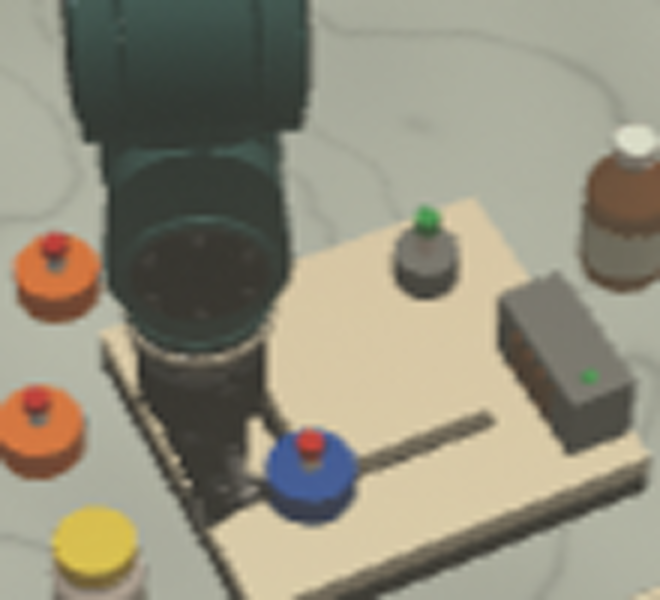

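Fingertips stand on the deck's right side, in line with the puck at crop (312,475). The slot beyond it is free, so I'll push along the second leg.

Request:
apply_moves(
  series=[
    {"jaw": 1,"slide": [10,1,2],"rotation": [0,0,0.04]},
    {"jaw": 1,"slide": [18,2,2],"rotation": [0,0,0.04]},
    {"jaw": 1,"slide": [25,2,2],"rotation": [0,0,0.04]},
    {"jaw": 1,"slide": [30,2,2],"rotation": [0,0,0.04]},
    {"jaw": 1,"slide": [36,2,2],"rotation": [0,0,0.04]},
    {"jaw": 1,"slide": [43,2,2],"rotation": [0,0,0.04]},
    {"jaw": 1,"slide": [50,2,2],"rotation": [0,0,0.04]},
    {"jaw": 1,"slide": [57,3,2],"rotation": [0,0,0.04]},
    {"jaw": 1,"slide": [64,3,2],"rotation": [0,0,0.04]},
    {"jaw": 1,"slide": [71,3,2],"rotation": [0,0,0.04]},
    {"jaw": 1,"slide": [78,3,2],"rotation": [0,0,0.04]},
    {"jaw": 1,"slide": [78,3,2],"rotation": [0,0,0.04]},
  ],
)

```text
time: 8.63
tcp_pos: [0.6477, -0.0869, 0.0609]
orientation: [-2.234, -2.208, -0.0]
contact_force: [0.4, 0.3, 0.6]
grip_width: -0.0
gripper_force: 0.0
```

```bash
python3 -c "
from h import *
plan(51,26,.061,np.pi/2);cap()"
```

```text
t 8.6333 at deck [ 50.9 -38.7] z 0.0609 F [0.4 0.3 0.6] gw -0.0 q6 1.32
slide [64.6  0.2 -0. ] rot [-0.    -0.001  0.003]
carrier deck [54.9 13.3] box [62 58 10 11 46]
```

Request:
apply_moves(
  series=[
    {"jaw": 1,"slide": [7,0,0],"rotation": [0,0,0]},
    {"jaw": 1,"slide": [14,0,0],"rotation": [0,0,0]},
    {"jaw": 1,"slide": [21,0,0],"rotation": [0,0,0]},
    {"jaw": 1,"slide": [28,0,0],"rotation": [0,0,0]},
    {"jaw": 1,"slide": [35,0,0],"rotation": [0,0,0]},
    {"jaw": 1,"slide": [42,0,0],"rotation": [0,0,0]},
    {"jaw": 1,"slide": [48,0,0],"rotation": [0,0,0]},
    {"jaw": 1,"slide": [54,0,0],"rotation": [0,0,0]},
    {"jaw": 1,"slide": [59,0,0],"rotation": [0,0,0]},
    {"jaw": 1,"slide": [63,0,0],"rotation": [0,0,0]},
    {"jaw": 1,"slide": [66,0,0],"rotation": [0,0,0]},
    {"jaw": 1,"slide": [66,0,0],"rotation": [0,0,0]},
  ],
)

```text
time: 9.68
tcp_pos: [0.6487, -0.0219, 0.061]
orientation: [-2.235, -2.207, -0.0]
contact_force: [0.1, 0.4, 0.2]
grip_width: -0.003
gripper_force: 0.0
```

```bash
python3 -c "
from h import *
plan(51,32,.061,np.pi/2);im=cap()
cv2.imwrite('pics/s5.png',cv2.resize(im[150:250,235:345],None,fx=6,fy=6,interpolation=cv2.INTER_CUBIC))"
```

```text
t 9.6833 at deck [51.  26.4] z 0.061 F [0.1 0.4 0.2] gw -0.0 q6 1.42
slide [ 5.6  0.  -0. ] rot [-0.    -0.     0.002]
carrier deck [54.3 78.3] box [78 52  9 11 44]
```

View pics/s5.png

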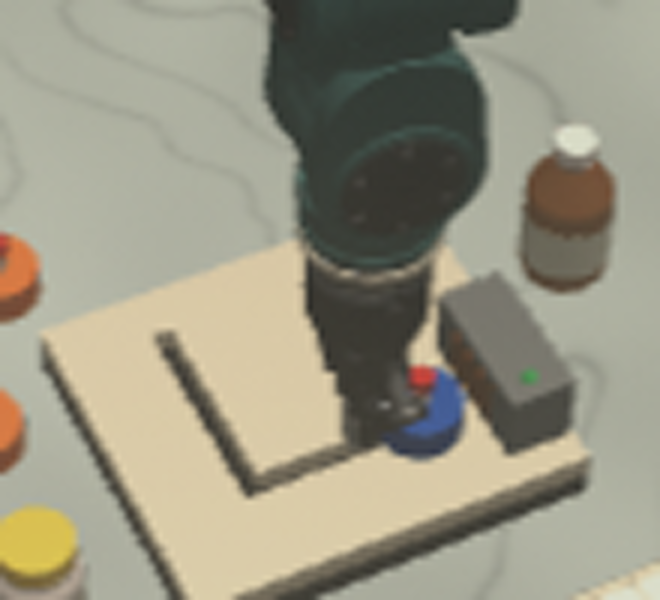

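The puck is at crop (423,415), just short of the reader, and nothing else has moved. I'll ease it on until the end wall shows.

Request:
apply_moves(
  series=[
    {"jaw": 1,"slide": [2,0,0],"rotation": [0,0,0]},
    {"jaw": 1,"slide": [4,0,0],"rotation": [0,0,0]},
    {"jaw": 1,"slide": [5,0,0],"rotation": [0,0,0]},
    {"jaw": 1,"slide": [6,0,0],"rotation": [0,0,0]},
    {"jaw": 1,"slide": [6,0,0],"rotation": [0,0,0]},
  ],
)

```text
time: 10.15
tcp_pos: [0.6488, -0.0164, 0.061]
orientation: [2.236, 2.207, 0.0]
contact_force: [0.2, 0.6, 0.2]
grip_width: -0.0
gripper_force: 0.0
```

Request:
apply_moves(
  series=[
    {"jaw": 1,"slide": [1,0,0],"rotation": [0,0,0]},
    {"jaw": 1,"slide": [1,0,0],"rotation": [0,0,0]},
    {"jaw": 1,"slide": [1,0,0],"rotation": [0,0,0]},
  ],
)

```text
time: 10.4
tcp_pos: [0.6489, -0.0161, 0.0611]
orientation: [2.236, 2.206, -0.001]
contact_force: [-0.5, -4.7, 1.5]
grip_width: 0.003
gripper_force: 2.6
```

End wall reached: −4.7 N at TCP deck y ≈ 32, where expected. Backing off and rising.

Request:
apply_moves(
  series=[
    {"jaw": 1,"slide": [1,0,0],"rotation": [0,0,0]},
    {"jaw": 1,"slide": [-10,0,0],"rotation": [0,0,0]},
    {"jaw": 1,"slide": [-35,0,0],"rotation": [0,0,0]},
    {"jaw": 1,"slide": [-50,0,-20],"rotation": [0,0,0]},
    {"jaw": 1,"slide": [-60,0,-60],"rotation": [0,0,0]},
    {"jaw": 1,"slide": [-90,0,-90],"rotation": [0,0,0]},
    {"jaw": 1,"slide": [-120,0,-110],"rotation": [0,0,0]},
    {"jaw": 1,"slide": [-150,0,-120],"rotation": [0,0,0]},
    {"jaw": 1,"slide": [-150,0,-120],"rotation": [0,0,0]},
    {"jaw": 1,"slide": [-150,0,-120],"rotation": [0,0,0]},
    {"jaw": 1,"slide": [-150,0,-120],"rotation": [0,0,0]},
  ],
)

```text
time: 11.32
tcp_pos: [0.6466, -0.1653, 0.1805]
orientation: [-2.235, -2.206, -0.0]
contact_force: [0.7, 0.4, 0.2]
grip_width: -0.002
gripper_force: 0.0
```

```bash
python3 -c "
from h import *
plan(51,32,.061,np.pi/2);im=cap()
cv2.imwrite('pics/s6.png',cv2.resize(im[150:260,215:345],None,fx=5,fy=5,interpolation=cv2.INTER_CUBIC))"
```

```text
t 11.3167 at deck [  50.9 -117.1] z 0.1805 F [0.7 0.4 0.2] gw -0.0 q6 1.21
slide [149.    0.4 119.6] rot [-0.001 -0.001  0.001]
carrier deck [47.7 75.3] box [74 51 14 11 88]
```

View pics/s6.png

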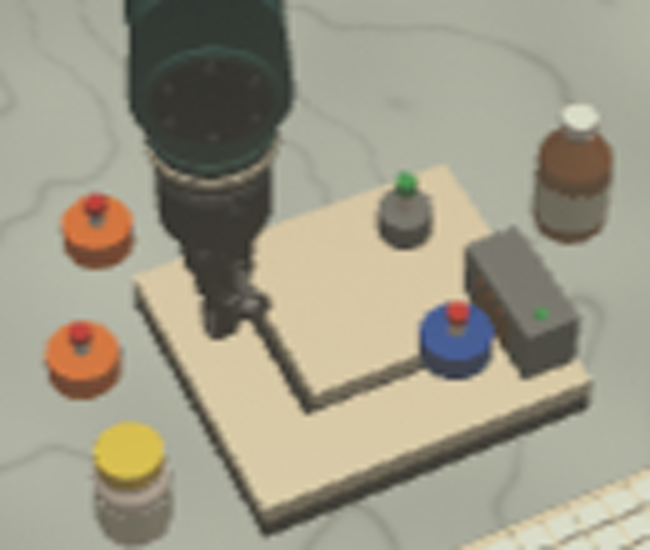

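The puck stands flat at crop (456,340) next to the reader. The scene estimate of y 75 carries the same +4 mm bias seen at the corner, so it is home. The gripper is clear and the neighbours haven't moved.

```bash
python3 -c "
from h import *
print(ctrl.hand_in())"
```

```text
the job is handed in; nothing more can be done
None
```

I pushed the blue carrier to the slot corner and then along the second leg to the end wall in front of the reader; it stands flat there, the gripper is clear, and the job was handed in at about 11 s with no verdict returned.

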